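# Set the vegetable slicer to its third thickness click

## Task

Set the slicer for the next cut: with a fingertip gently push its orange thickness lever up the slide and stop in the third click counted from the locked end (the red mark is the locked position and counts as zero; the lever may have been left there or part of the way to the third click), never running past the third. Push only: do not lift or shove the slicer about, keep off its blade, and leave the food guard, cup, lantern and grater standing where they are.

Things in the scene. Friction and masses are not known exactly. Their poses are not given: they have to be found in the camera images.
- slicer: Loose steel mandoline slicer, 1.9 kg, on four rubber feet (may slip from about 14 N sideways). 410 mm long (its y), 167 mm wide (its x); origin on the table under its middle, z up. The deck climbs at 0.21 rad towards its +y end: top 72 mm above the table in the middle, 40 mm at the low (-y) end, 115 mm at the high end (black grip). The thickness slide lies along its -x side.
- locked_mark (a point): Point in the lever's slot level with the red mark (locked, zero), on the aluminium face plate, which is flush with the deck; the red mark itself is 14 mm outward (slicer's -x). The slide is a black housing 34 mm wide and 112 mm long; from the red mark six black marks follow uphill, 12 mm apart: clicks 1 to 6. Axes as the slicer's.
- lever (a joint): Travel of the lever in m: 0 at the red mark, growing uphill (the slicer's +y, climbing 0.21 rad). Spring-ball detents at 0, 0.012, 0.024, 0.036 ... 0.072 (clicks 0 to 6): it resists with up to about 7 N over the first 6 mm of each step, then snaps forward by itself into the next click and stays. Starts at rest between 0 and about 0.012.
- tab (a point): Centre of the lever's upright orange thumb tab: 20 mm wide across the slide, 8 mm thick along the slide, standing square on the sloping face plate; its top is 13 mm above and the face plate 18 mm below this point. The z axis is the plate's normal, y points uphill along the slide, x across it.
- blade: The fixed slanting blade across the deck, 110 by 16 mm, origin at its centre, level with the deck. Not to be touched.
- guard: Bystander: black round food guard with a knob, 96 mm across, 80 mm high, standing past the slicer's high end; origin under its centre.
- cup: Bystander: empty pinkish paper cup, 74 mm across, 85 mm high, on the robot's side of the slicer's low half; origin under its centre.
- lantern: Bystander: green and black camping lantern, 89 mm across, 175 mm high with its wire bail, on the far side of the slicer; origin under its centre.
- grater: Bystander: steel box grater, 60 by 84 mm, 212 mm high with its black handle, standing past the slicer's low end; origin under its centre.

How it is judged:
On the way:
1. the lever has clicked into the third detent and stays there (value of joint lever between 0.033 and 0.039 m), for 0.2 s.
At the end, for the whole second after the job is handed in: The lever rests in the third detent from the locked end (36 mm of travel, within 3 mm), the slicer stands at rest within 20 mm of where it was, and the food guard, cup, lantern and grater stand within 20 mm of where they were (all of step 1 and velocity of joint lever between -0.005 and 0.005 m/s and distance of each of slicer, guard, cup, lantern, grater from where it was at the start of the episode below 0.02 m and linear speed of slicer below 0.01 m/s and angle between slicer's own z axis and vertical below 0.05 rad); the robot touches nothing.
It fails at once if the lever runs past the third click towards the fourth (value of joint lever above 0.0435 m).
It fails at once if the slicer is shoved about, lifted or tipped (distance of slicer from where it was at the start of the episode above 0.02 m or height (world z) of slicer above 0.008 m or angle between slicer's own z axis and vertical above 0.08 rad).
It fails at once if the blade is touched (contact force between any of the fingers, the arm and blade above 0.5 N).
It fails at once if the lever is forced or pinched hard (contact force between the fingers and lever above 30 N).
It fails at once if the food guard, cup, lantern or grater is pushed, lifted or tipped (distance of any of guard, cup, lantern, grater from where it was at the start of the episode above 0.02 m or angle between any of guard, cup, lantern, grater's own z axis and vertical above 0.2 rad).
It also fails if it takes over 53 s, if anything falls off the work surface, if the arm or the gripper's body presses on something with over 40 N, if the wrist force passes 120 N, or if a joint passes its speed limit or range.

## Robot

A 7-joint arm with a two-finger parallel gripper is mounted at the origin on the work surface. World frame = base frame: x ahead of the robot, y to its left, z up, the work surface at z = 0. Lengths are in m, angles in rad, forces in N, time in s.
With the tool pointing down it reaches from about 0.4 to 0.85 m from the base axis. Payload 10.4 kg.
Tool frame: the origin (TCP) lies at the very end of the fingers, on their centre line; the grasp point (between the pads) lies 19 mm behind it; z points along the fingers, y is the line along which they close (so a half turn about z gives the same grasp; the last joint's range is limited). The gripper opens to 87 mm and grips with 3 to 60 N. Pads are 19 mm wide; open, the fingers measure 117 mm over their backs; the gripper's body (75 mm by 190 mm) begins 51 mm behind the grasp point.
Start: joints at [-1.282, 0.332, -0.065, 1.46, 0.022, 1.35, -0.088], TCP at [0.192, 0.595, 0.223] pointing down, gripper open.
Joint ranges: [-2.6, 2.6], [-0.5, 2.12], [-1.47, 1.34], [0.16, 2.42], [-1.27, 4.41], [0.06, 2.06], [-2.6, 2.6]. Speed limits (rad/s): [2.22, 2.22, 2.79, 2.79, 3.14, 3.14, 3.14].

## Interface

Orientations are given as a unit quaternion [x, y, z, w].
In Python, from bench import * gives the robot as it stands.
- The arm moves only by the tool step_arm, never from a script. Its arguments are lists of equal length, an entry for each row: "delta_pos": the shift along the world's x, y, z in units of 25 mm (1.0 is 25 mm), a list of three; "turn": the turn about the world's z in units of 0.12 rad (1.0 is 0.12 rad). In form: {"delta_pos": [[tx, ty, tz], ...], "turn": [turn, ...]}. A call has 1 to 12 rows; each row shifts and turns the commanded pose from where the row before left it; what a row does not reach is not made up. A row lasts 1/10 s, in which the tool goes at most 50 mm and 8.59 degrees, less where a joint would pass 70% of its speed; a pose out of reach is approached as far as the arm can. A call with a number of a shift or a turn outside -1 to 1 is refused whole. A call with a gripper value outside its range is refused whole. "grip" is the closure, from 0 (fully open) to 1 (shut), set as the call begins (left out, the last holds). The fingers move at their own pace and stop on an object; "newtons" is the grip in N (left out, the last holds). Time passes only in rows, so rows that do not move let the fingers close. It gives the time, the measured TCP pose, the force, the opening and the grip force at its end, in the units of the state.
- read_state(): the state, without advancing time (a new reading comes with each control period).
- camera(name): name is "side" or "top" or "wrist"; returns a dict with "image" (420x560x3 uint8, red, green, blue), "z_map" (420x560 float32, m along the optical axis (not along the pixel's ray), 0 where there is no reading), "mtx" (3x3 intrinsics, pixels), "view" (4x4, takes a point from world to camera coordinates). Camera axes: x right, y up, looking along -z (the intrinsics and any distortion apply to the point x, -y, -z); pixel columns grow to the right and rows downward; lengths in m; the calibration is good to about 2 mm. A picture is of the moment at which its call begins.
- close_job(): hands the job in; it is judged then, once.
The state is a dict: "time": time; "joint_positions": joint angles; "joint_vel": joint speeds; "joint_torque": joint torques, N m; "ee_pos": TCP position; "eef_rot": TCP orientation; "ft_force": force on the tool from outside, world axes, zero at the start; "torque": the same for the moment, N m; "width": finger opening in m; "grip_force": force on a finger pad.
Only numpy, scipy, OpenCV 4.12 (cv2) and the standard library are available. Lean on these libraries where they do the work, as an engineer would, in place of code of your own. Each camera call takes 0.05 s, during which the arm holds its last target. There are 200 camera calls.

## Working session

There is one attempt and no reset: what is moved stays moved. The work goes in short steps, Python scripts to look and compute and a tool call to move; the robot and the scene stay as the last step left them, time stands still between calls to the robot, and variables do not carry over. Pictures are saved under pics/ and viewed, at most 10 in all, crops included, and the job is handed in when it is done.

Besides the shell and the picture viewer there is one more tool, called after "Emit:" by a JSON object that holds its "method" and its "body". step_arm: Moves the arm, as the interface text tells. Shifts and turns lie within -1 to 1; 1 stands for 25 mm of shift or 0.12 rad of turn. Its arguments: {"type":"object","properties":{"delta_pos":{"type":"array"},"turn":{"type":"array"},"grip":{"type":"number"},"newtons":{"type":"number"}},"required":["delta_pos","turn"]}

```bash
mkdir -p pics; cat > h.py <<'E'
from bench import *
import numpy as np, cv2
def snap(n):
    c=camera(n); np.savez(f'/tmp/{n}.npz',**c); return c
def world(c):
    z=c['z_map']; K=c['mtx']; v,u=np.mgrid[:z.shape[0],:z.shape[1]]
    P=np.stack([(u-K[0,2])*z/K[0,0],-(v-K[1,2])*z/K[1,1],-z,np.ones_like(z)],-1)
    return (P@np.linalg.inv(c['view']).T)[...,:3]
E
python3 - <<'E'
from h import *
for n in('top','side'):
    c=snap(n); cv2.imwrite(f'pics/{n}0.png',c['image'][...,::-1])
    W=world(c); hsv=cv2.cvtColor(c['image'],cv2.COLOR_RGB2HSV)
    m=(abs(hsv[...,0].astype(int)-14)<8)&(hsv[...,1]>170)&(hsv[...,2]>120)
    k,l,s,ce=cv2.connectedComponentsWithStats(m.astype(np.uint8))
    for i in range(1,k):
        if s[i,4]>8: print(n,s[i],ce[i],np.median(W[l==i],0))
    print(c['mtx'].tolist(), np.linalg.inv(c['view'])[:3,3])
print(read_state())
E
```

```text
[[496.0252396440496, 0.0, 277.21706289453647], [0.0, 496.0252396440496, 204.40609663286523], [0.0, 0.0, 1.0]] [0.31782513 0.06399206 1.1973663 ]
[[380.4283748274502, 0.0, 281.8685239055063], [0.0, 380.4283748274502, 204.12068858644128], [0.0, 0.0, 1.0]] [ 0.14521465 -0.50091803  0.69031006]
{'time': 0.1, 'joint_positions': array([-1.28158886,  0.33279512, -0.06470524,  1.46087695,  0.02158859,
        1.34986165, -0.0885284 ]), 'joint_vel': array([ 0.00086724, -0.00158032, -0.00136839, -0.00105495,  0.00085557,
        0.00104851,  0.00191892]), 'joint_torque': array([ 9.06011155e-04, -6.24545360e+01,  2.42499949e-02, -3.90716815e+01,
       -6.14117878e-02,  3.65326053e-02,  7.01124850e-05]), 'ee_pos': array([0.19162802, 0.59453755, 0.22183259]), 'eef_rot': array([ 1.55276030e-01,  9.87870926e-01, -6.18513459e-04, -7.54469462e-05]), 'ft_force': array([-0.79797603, -0.78672927,  0.34373454]), 'torque': array([-0.00163409, -0.02290455,  0.00744272]), 'grip_force': 0.0, 'width': 0.08726644782885636}
```

View pics/top0.png

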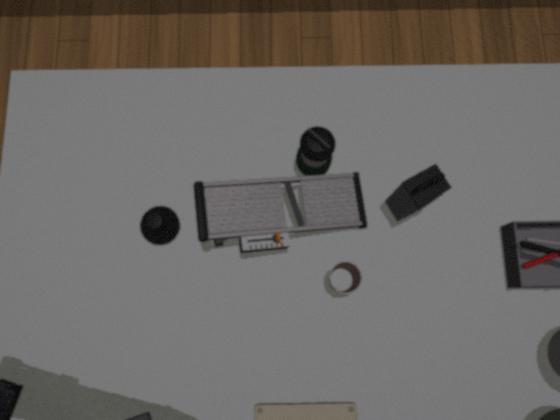

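View pics/side0.png

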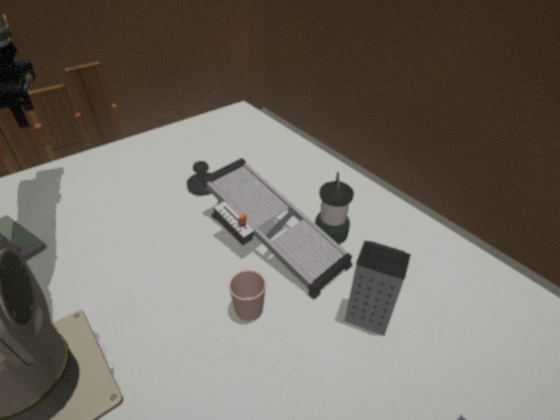

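Top view: robot is at the bottom and +y is left. The slicer's high end is at about (200,210), its low end at (362,200), the slide at (240–288,242), the tab at (278,238) and the cup at (345,277). Next I'll measure the tab, marks and axis.

```bash
python3 - <<'E'
from h import *
for n,(r0,r1,c0,c1) in dict(top=(225,257,230,300),side=(195,250,200,265)).items():
    c=dict(np.load(f'/tmp/{n}.npz')); W=world(c); im=c['image']
    cr=cv2.resize(im[r0:r1,c0:c1],None,fx=10,fy=10,interpolation=cv2.INTER_CUBIC)
    cv2.imwrite(f'pics/{n}c.png',cv2.convertScaleAbs(cr[...,::-1],alpha=1.4))
    hsv=cv2.cvtColor(im,cv2.COLOR_RGB2HSV).astype(int)
    for nm,m in dict(orange=(hsv[...,0]>5)&(hsv[...,0]<20)&(hsv[...,1]>130)&(hsv[...,2]>60),red=((hsv[...,0]<4)|(hsv[...,0]>172))&(hsv[...,1]>90)&(hsv[...,2]>60)).items():
        m[:r0]=m[r1:]=0; m[:,:c0]=m[:,c1:]=0
        v,u=np.nonzero(m)
        print(n,nm,[(a,b,np.round(W[b,a],4).tolist()) for a,b in zip(u,v)][:40])
    # slicer outline
    if n=='top':
        m=(W[...,2]>.03)&(W[...,2]<.14); m[:165]=m[258:]=0; m[:,:188]=m[:,375:]=0
        k,l,s,ce=cv2.connectedComponentsWithStats(m.astype(np.uint8))
        for i in range(1,k):
            if s[i,4]>50:
                p=W[l==i]; print(s[i],cv2.minAreaRect(p[:,:2].astype(np.float32)*1000))
        # deck plane + cup/guard
        d=W[185:230,210:280].reshape(-1,3); A=np.c_[d[:,:2],np.ones(len(d))]
        print(np.linalg.lstsq(A,d[:,2],rcond=None)[0])
        ed=[]
        for col in range(215,355,8):
            z=W[150:260,col,2]; rr=np.nonzero((z>.03))[0]+150
            ed.append((col,np.round(W[rr[-1],col],4).tolist(),np.round(W[rr[0],col],4).tolist()))
        print(*ed,sep='\n')
        print('cup',W[265:295,330:362][W[265:295,330:362,2]>.07].min(0),W[265:295,330:362][W[265:295,330:362,2]>.07].max(0))
E
```

```text
top orange [(np.int64(277), np.int64(233), [0.4904, 0.0582, 0.1123]), (np.int64(278), np.int64(233), [0.4903, 0.056, 0.1132]), (np.int64(276), np.int64(234), [0.4896, 0.0604, 0.1037]), (np.int64(277), np.int64(234), [0.4886, 0.0583, 0.1098]), (np.int64(278), np.int64(234), [0.488, 0.0561, 0.1132]), (np.int64(275), np.int64(235), [0.4881, 0.0627, 0.0991]), (np.int64(276), np.int64(235), [0.4873, 0.0605, 0.1037]), (np.int64(277), np.int64(235), [0.4866, 0.0583, 0.1081]), (np.int64(278), np.int64(235), [0.4855, 0.0561, 0.115]), (np.int64(275), np.int64(236), [0.4865, 0.0627, 0.0945]), (np.int64(276), np.int64(236), [0.4849, 0.0605, 0.1052]), (np.int64(277), np.int64(236), [0.4842, 0.0583, 0.1096]), (np.int64(278), np.int64(236), [0.4844, 0.0561, 0.1079]), (np.int64(279), np.int64(236), [0.4839, 0.0539, 0.1106]), (np.int64(274), np.int64(237), [0.486, 0.065, 0.0831]), (np.int64(275), np.int64(237), [0.484, 0.0628, 0.096]), (np.int64(276), np.int64(237), [0.4821, 0.0606, 0.1089]), (np.int64(277), np.int64(237), [0.4817, 0.0584, 0.1114]), (np.int64(278), np.int64(237), [0.4813, 0.0562, 0.1
[... 3973 characters left out ...]
.int64(243), np.int64(220), [0.4823, 0.0507, 0.0977]), (np.int64(244), np.int64(220), [0.4855, 0.0515, 0.0953]), (np.int64(239), np.int64(221), [0.4722, 0.0519, 0.0994]), (np.int64(240), np.int64(221), [0.4726, 0.0481, 0.1019]), (np.int64(241), np.int64(221), [0.4768, 0.0507, 0.0976]), (np.int64(242), np.int64(221), [0.4791, 0.05, 0.0969]), (np.int64(243), np.int64(221), [0.1452, -0.5009, 0.6903]), (np.int64(239), np.int64(222), [0.471, 0.0502, 0.0982]), (np.int64(240), np.int64(222), [0.4729, 0.049, 0.098]), (np.int64(241), np.int64(222), [0.4776, 0.0524, 0.0928]), (np.int64(242), np.int64(222), [0.4784, 0.0493, 0.0946]), (np.int64(243), np.int64(222), [0.4832, 0.0528, 0.0893])]
side red []
```

View pics/topc.png

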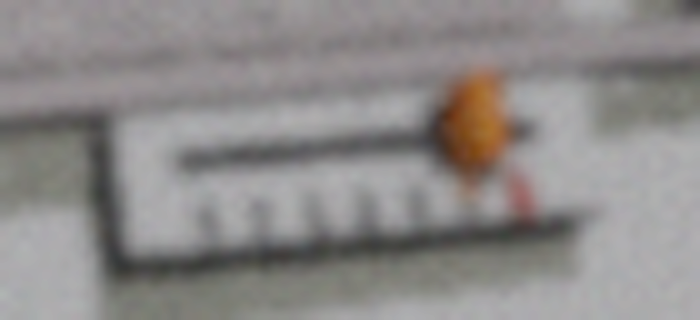

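View pics/sidec.png

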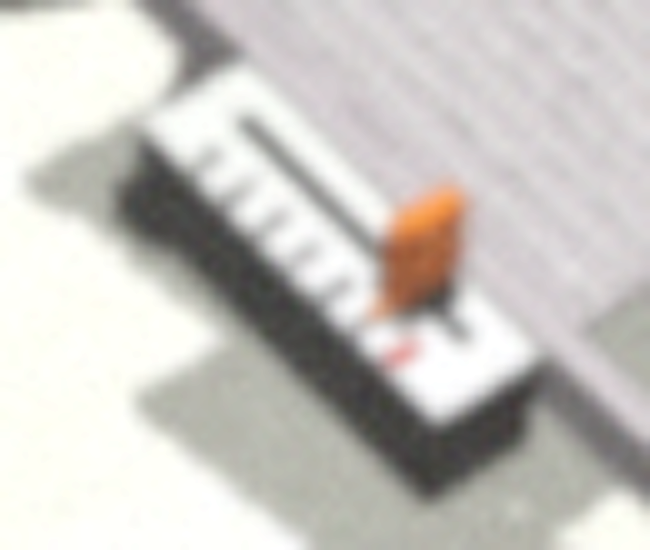

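Lever tab: downhill top edge at about (0.480, 0.050, 0.110). Its pointer sits at about mark 1. The slide runs along (-0.11, 0.994), rising 0.21. I'll close the fingers and go above a point downhill of the tab.

Emit:
{"method": "step_arm", "body": {"delta_pos": [[0.48,-0.97,0],[0.48,-0.97,0],[0.48,-0.97,0],[0.48,-0.97,0],[0.48,-0.97,0],[0.48,-0.97,0],[0.48,-0.97,0],[0.48,-0.97,0],[0.48,-0.97,0],[0.48,-0.97,0],[0.48,-0.97,0],[0.48,-0.97,0]], "turn": [0.15,0.15,0.15,0.15,0.15,0.15,0.15,0.15,0.15,0.15,0.15,0.15], "grip": 1, "newtons": 10}}

```text
time: 1.3
ee_pos: [0.336, 0.3027, 0.2224]
eef_rot: [0.048, 0.999, -0.0, -0.0]
ft_force: [0.3, 0.3, 0.8]
width: 0.0029
grip_force: 0.0
```

Emit:
{"method": "step_arm", "body": {"delta_pos": [[0.48,-0.97,0],[0.48,-0.97,0],[0.48,-0.97,0],[0.48,-0.97,0],[0.48,-0.97,0],[0.48,-0.97,0],[0.48,-0.97,0],[0.48,-0.97,0],[0.48,-0.97,0],[0.48,-0.97,0],[0.48,-0.97,0],[0,0,0]], "turn": [0.15,0.15,0.15,0.15,0.15,0.15,0.15,0.15,0.15,0.15,0.15,0.05]}}

```text
time: 2.5
ee_pos: [0.4685, 0.0337, 0.2225]
eef_rot: [-0.052, 0.999, -0.0, 0.0]
ft_force: [-0.6, 0.1, 0.2]
width: 0.0002
grip_force: 0.0
```

Emit:
{"method": "step_arm", "body": {"delta_pos": [[0.31,-0.5,0],[0.31,-0.4,-0.4],[0,0,-0.6],[0,0,-0.6],[0,0,-0.5],[0,0,0],[0,0,0]], "turn": [0,0,0,0,0,0,0]}}

```text
time: 3.2
ee_pos: [0.4831, 0.0149, 0.1703]
eef_rot: [-0.054, 0.999, 0.0, -0.0]
ft_force: [-1.2, 0.5, -0.2]
width: 0.0006
grip_force: 0.0
```

```bash
cat > look.py <<'E'
from h import *
import sys
# side view crop (upscaled) with the TCP, and the top crop
t=sys.argv[1]; s=read_state(); print(s['time'],s['ee_pos'].round(4),s['ft_force'].round(1))
c=snap('side'); b=snap('top')
A=cv2.resize(c['image'][175:255,190:270],None,fx=5,fy=5,interpolation=cv2.INTER_CUBIC)
B=cv2.resize(b['image'][205:285,230:310],None,fx=5,fy=5,interpolation=cv2.INTER_CUBIC)
cv2.imwrite(f'pics/{t}.png',cv2.convertScaleAbs(np.hstack([A,B])[...,::-1],alpha=1.3))
W=world(c); hsv=cv2.cvtColor(c['image'],cv2.COLOR_RGB2HSV).astype(int)
m=(hsv[...,0]>5)&(hsv[...,0]<20)&(hsv[...,1]>130)&(hsv[...,2]>60); m[:195]=m[250:]=0; m[:,:200]=m[:,265:]=0
p=W[m]; p=p[p[:,2]<.2]; v,u=np.nonzero(m); print('orange side px',len(p),u.mean() if len(u) else 0,v.mean() if len(v) else 0,p.mean(0) if len(p) else 0)
E
python3 look.py a1
python3 - <<'E'
from h import *
b=dict(np.load('/tmp/side.npz')); W=world(b)
p=W[(abs(W[...,0]-.48)<.02)&(abs(W[...,1]-.085)<.035)&(W[...,2]<.1)&(W[...,2]>.06)]
print(len(p),np.median(p,0)); 
for y in (.055,.07,.085,.1):
    q=p[abs(p[:,1]-y)<.006]; print(y,len(q),np.median(q[:,2]) if len(q) else 0)
E
```

```text
3.2 [0.4831 0.0149 0.1703] [-1.2  0.5 -0.2]
orange side px 49 241.44897959183675 219.6734693877551 [0.47820269 0.05061479 0.10100065]
371 [0.47621778 0.08588028 0.08640896]
0.055 92 0.08037038764089705
0.07 36 0.08239422847104289
0.085 66 0.08592705285907126
0.1 64 0.08865835619283019
```

View pics/a1.png

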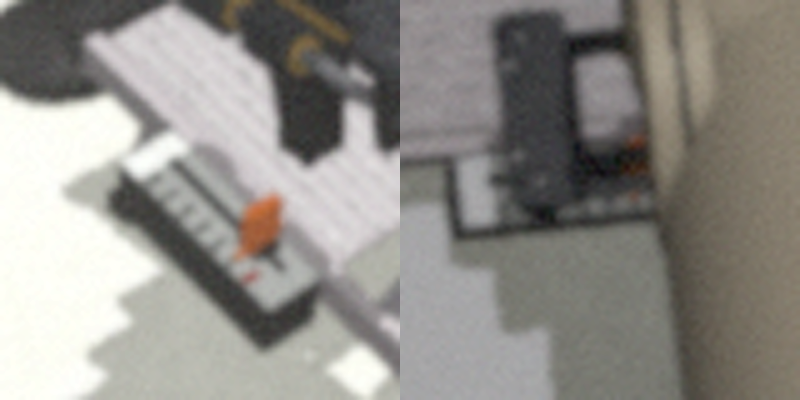

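The tab is intact at side-crop (260,225) with its pointer on mark 1, just uphill of red at (250,278). The plate is z≈0.079 at the tab and the tab top ≈0.109, so I'll lower the fingertip to z≈0.095.

Emit:
{"method": "step_arm", "body": {"delta_pos": [[0,0,-0.5],[0,0,-0.6],[0,0,-0.6],[0,0,-0.5],[0,0,-0.4],[0,0,-0.2],[0,0,0],[0,0,0],[0,0,0]], "turn": [0,0,0,0,0,0,0,0,0]}}

```text
time: 4.2
ee_pos: [0.4836, 0.0147, 0.1006]
eef_rot: [-0.054, 0.999, 0.0, 0.0]
ft_force: [-0.5, -1.2, 0.0]
width: 0.0008
grip_force: 0.0
```

Emit:
{"method": "step_arm", "body": {"delta_pos": [[-0.01,0.1,-0.1],[-0.01,0.1,-0.1],[-0.01,0.1,0],[-0.01,0.1,0],[0,0,0],[0,0,0]], "turn": [0,0,0,0,0,0]}}

```text
time: 4.8
ee_pos: [0.4823, 0.0247, 0.0952]
eef_rot: [-0.054, 0.999, 0.0, 0.0]
ft_force: [0.1, -0.9, 0.1]
width: 0.0004
grip_force: 0.0
```

Creep on in 2 mm and then 1 mm rows, watching the force.

Emit:
{"method": "step_arm", "body": {"delta_pos": [[0,0.08,0],[-0.01,0.08,0],[-0.01,0.08,0],[0,0,0],[0,0,0]], "turn": [0,0,0,0,0]}}

```text
time: 5.3
ee_pos: [0.4817, 0.0307, 0.0951]
eef_rot: [-0.054, 0.999, 0.0, -0.0]
ft_force: [0.9, -1.0, -0.0]
width: 0.0008
grip_force: 0.0
```

Emit:
{"method": "step_arm", "body": {"delta_pos": [[0,0.04,0],[0,0.04,0],[0,0.04,0],[0,0,0]], "turn": [0,0,0,0]}}

```text
time: 5.7
ee_pos: [0.4817, 0.0338, 0.0951]
eef_rot: [-0.054, 0.999, 0.0, -0.0]
ft_force: [-0.1, -0.4, -0.3]
width: 0.0006
grip_force: 0.0
```

Emit:
{"method": "step_arm", "body": {"delta_pos": [[0,0.04,0],[0,0.04,0],[0,0,0]], "turn": [0,0,0]}}

```text
time: 6.0
ee_pos: [0.4817, 0.0358, 0.0951]
eef_rot: [-0.054, 0.999, 0.0, 0.0]
ft_force: [-0.2, -1.0, 0.0]
width: 0.0004
grip_force: 0.0
```

Emit:
{"method": "step_arm", "body": {"delta_pos": [[0,0.04,0],[0,0.04,0],[0,0,0]], "turn": [0,0,0]}}

```text
time: 6.3
ee_pos: [0.4817, 0.0378, 0.0951]
eef_rot: [-0.054, 0.999, 0.0, -0.0]
ft_force: [-0.5, -0.2, -0.4]
width: 0.0009
grip_force: 0.0
```

Emit:
{"method": "step_arm", "body": {"delta_pos": [[0,0.04,0],[0,0.04,0],[0,0,0]], "turn": [0,0,0]}}

```text
time: 6.6
ee_pos: [0.4817, 0.0398, 0.0951]
eef_rot: [-0.054, 0.999, 0.0, -0.0]
ft_force: [-0.8, 0.7, 0.9]
width: 0.0004
grip_force: 0.0
```

Emit:
{"method": "step_arm", "body": {"delta_pos": [[0,0.04,0],[0,0.04,0],[0,0,0]], "turn": [0,0,0]}}

```text
time: 6.9
ee_pos: [0.4817, 0.0413, 0.0951]
eef_rot: [-0.054, 0.999, -0.0, -0.0]
ft_force: [0.3, -1.6, 0.7]
width: 0.0004
grip_force: 0.9
```

```bash
python3 look.py a2
```

```text
6.9 [0.4817 0.0413 0.0951] [ 0.3 -1.6  0.7]
orange side px 6 239.0 222.0 [0.47136664 0.05075407 0.09755196]
```

View pics/a2.png

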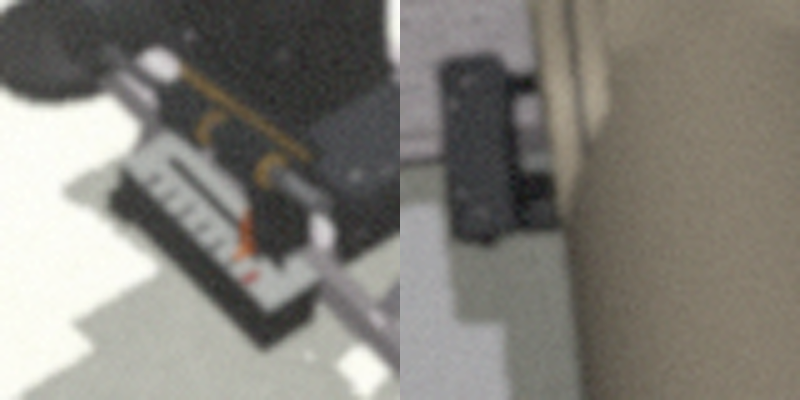

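Contact at TCP y≈0.041: the finger is against the orange tab and the pointer is still on mark 1 at side-crop (243,255). I'll push uphill 1 mm per row, rising along the slope.

Emit:
{"method": "step_arm", "body": {"delta_pos": [[0,0.04,0.01],[-0.01,0.04,0.01],[0,0.04,0.01],[0,0,0]], "turn": [0,0,0,0]}}

```text
time: 7.4
ee_pos: [0.4814, 0.0436, 0.0956]
eef_rot: [-0.054, 0.999, -0.001, -0.0]
ft_force: [-0.1, -5.6, -1.2]
width: 0.0005
grip_force: 2.8
```

Emit:
{"method": "step_arm", "body": {"delta_pos": [[0,0.04,0.01],[-0.01,0.04,0.01],[0,0,0]], "turn": [0,0,0]}}

```text
time: 7.7
ee_pos: [0.4811, 0.0469, 0.0963]
eef_rot: [-0.054, 0.999, 0.0, -0.0]
ft_force: [-0.4, -2.4, 1.0]
width: 0.0003
grip_force: 0.9
```

Emit:
{"method": "step_arm", "body": {"delta_pos": [[0,0.04,0.01],[0,0,0]], "turn": [0,0]}}

```text
time: 7.9
ee_pos: [0.4813, 0.0484, 0.0967]
eef_rot: [-0.054, 0.999, 0.0, 0.0]
ft_force: [-0.2, -0.2, -0.1]
width: 0.0003
grip_force: 0.0
```

Emit:
{"method": "step_arm", "body": {"delta_pos": [[0,0.04,0.01],[0,0,0]], "turn": [0,0]}}

```text
time: 8.1
ee_pos: [0.4813, 0.0491, 0.0969]
eef_rot: [-0.054, 0.999, 0.0, 0.0]
ft_force: [0.4, -0.1, 0.6]
width: 0.0005
grip_force: 0.0
```

It snapped at y≈0.047, so it is now in click 2. I expect contact again at ≈0.0525 and the next snap at ≈0.0585.

Emit:
{"method": "step_arm", "body": {"delta_pos": [[0,0.04,0.01],[-0.01,0.04,0.01],[0,0.04,0.01],[0,0,0]], "turn": [0,0,0,0]}}

```text
time: 8.5
ee_pos: [0.481, 0.0519, 0.0976]
eef_rot: [-0.054, 0.999, 0.0, 0.0]
ft_force: [-0.4, 0.5, 0.3]
width: 0.0008
grip_force: 0.0
```

Emit:
{"method": "step_arm", "body": {"delta_pos": [[0,0.04,0.01],[0,0.04,0.01],[0,0,0]], "turn": [0,0,0]}}

```text
time: 8.8
ee_pos: [0.4809, 0.0532, 0.098]
eef_rot: [-0.054, 0.999, -0.0, -0.0]
ft_force: [-0.1, -2.6, -1.2]
width: 0.0005
grip_force: 1.3
```

Emit:
{"method": "step_arm", "body": {"delta_pos": [[-0.01,0.04,0.01],[0,0.04,0.01],[0,0,0]], "turn": [0,0,0]}}

```text
time: 9.1
ee_pos: [0.4807, 0.0545, 0.0983]
eef_rot: [-0.054, 0.999, -0.001, -0.0]
ft_force: [1.1, -6.0, -2.2]
width: 0.0005
grip_force: 2.9
```

Contact came as predicted. I'll continue in single 1 mm rows.

Emit:
{"method": "step_arm", "body": {"delta_pos": [[0,0.04,0.01],[0,0.04,0.01],[0,0,0]], "turn": [0,0,0]}}

```text
time: 9.4
ee_pos: [0.4805, 0.0574, 0.0989]
eef_rot: [-0.054, 0.999, -0.0, -0.0]
ft_force: [0.4, -3.4, -1.4]
width: 0.0003
grip_force: 1.5
```

Emit:
{"method": "step_arm", "body": {"delta_pos": [[0,0.04,0.01],[0,0,0]], "turn": [0,0]}}

```text
time: 9.6
ee_pos: [0.4807, 0.0592, 0.0994]
eef_rot: [-0.054, 0.999, 0.0, 0.0]
ft_force: [-0.4, -0.3, -0.5]
width: 0.0004
grip_force: 0.4
```

The force has dropped, so it has likely snapped into click 3. Back off downhill, rise and look.

Emit:
{"method": "step_arm", "body": {"delta_pos": [[0,-0.2,0],[0.02,-0.4,0],[0.02,-0.4,0],[0,0,0.5],[0,0,0.8],[0,0,0.8],[0,0,0.8],[0,0,0.8],[-0.3,-0.5,0.5],[-0.5,-0.5,0],[-0.5,0,0],[0,0,0]], "turn": [0,0,0,0,0,0,0,0,0,0,0,0]}}

```text
time: 10.8
ee_pos: [0.4486, 0.0083, 0.2053]
eef_rot: [-0.054, 0.999, 0.001, 0.0]
ft_force: [1.0, -0.3, 1.3]
width: 0.0005
grip_force: 0.0
```

```bash
python3 look.py a3
```

```text
10.8 [0.4486 0.0083 0.2053] [ 1.  -0.3  1.3]
orange side px 51 236.66666666666666 214.27450980392157 [0.47748816 0.06881344 0.10500093]
```

View pics/a3.png

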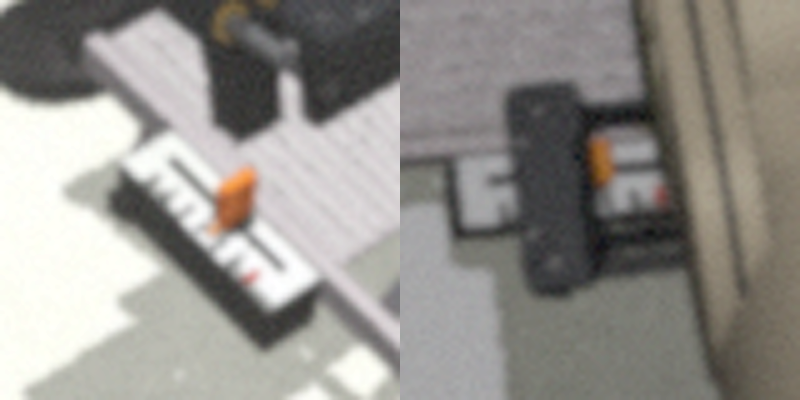

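The lever is clearly uphill now, but the fingers half cover it from above. I'll swing the arm clear and measure against the first pictures.

Emit:
{"method": "step_arm", "body": {"delta_pos": [[0,0.5,0.4],[-0.2,1,0.4],[-0.2,1,0],[-0.2,1,0],[-0.2,1,0],[-0.2,1,0],[-0.2,1,0],[-0.2,1,0],[-0.2,1,0],[-0.2,1,0],[-0.2,0.5,0],[0,0,0]], "turn": [0,0,0,0,0,0,0,0,0,0,0,0]}}

```text
time: 12.1
ee_pos: [0.3983, 0.2608, 0.2244]
eef_rot: [-0.056, 0.998, -0.0, -0.0]
ft_force: [0.0, -0.1, -0.3]
width: 0.0005
grip_force: 0.0
```

```bash
python3 - <<'E'
from h import *
out=[]
for n,(r0,r1,c0,c1) in dict(side=(195,250,200,265),top=(225,257,230,300)).items():
    c=snap(n); old=cv2.imread(f'pics/{n}0.png')[...,::-1]; W=world(c)
    for t,im in (('old',old),('new',c['image'])):
        hsv=cv2.cvtColor(np.ascontiguousarray(im),cv2.COLOR_RGB2HSV).astype(int)
        m=(hsv[...,0]>5)&(hsv[...,0]<20)&(hsv[...,1]>130)&(hsv[...,2]>60)
        m[:r0]=m[r1:]=0; m[:,:c0]=m[:,c1:]=0
        v,u=np.nonzero(m); print(n,t,len(u),u.mean().round(2),v.mean().round(2))
    s=700/(c1-c0)
    A=cv2.resize(c['image'][r0:r1,c0:c1],(400 if n=='side' else 700,338 if n=='side' else 320),interpolation=cv2.INTER_CUBIC)
    cv2.imwrite(f'pics/{n}d.png',cv2.convertScaleAbs(A[...,::-1],alpha=1.4))
# predicted pixel motion for 12 mm steps at the tab
for n in('side','top'):
    c=dict(np.load(f'/tmp/{n}.npz'))
    p=np.array([.481,.054,.098]); d=.012*np.array([-.11*.978,.994*.978,.208])
    for k in (0,1,1.5,2):
        q=c['view']@np.r_[p+k*d,1]; x=c['mtx']@np.array([q[0],-q[1],-q[2]]); print(n,k,(x[:2]/x[2]).round(2))
E
```

```text
side old 47 241.64 219.43
side new 49 236.63 214.12
top old 37 276.89 237.16
top new 37 268.68 237.76
side 0 [241.71 219.35]
side 1 [238.35 216.07]
side 1.5 [236.69 214.44]
side 2 [235.03 212.83]
top 0 [278.94 238.15]
top 1 [273.73 238.64]
top 1.5 [271.11 238.89]
top 2 [268.49 239.14]
```

View pics/topd.png

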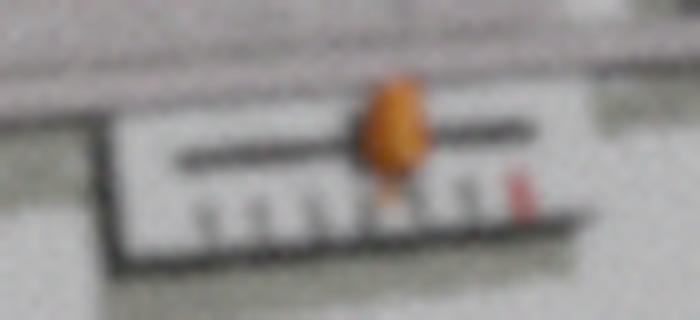

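From above, the pointer at crop x≈388 lies between mark 2 (417) and mark 3 (365), so travel is about 30–31 mm. The lever is sitting on the tipping point and not yet in click 3. I need a little more push, to TCP y≈0.062.

Emit:
{"method": "step_arm", "body": {"delta_pos": [[0.34,-0.9,0],[0.34,-0.9,0],[0.34,-0.9,0],[0.34,-0.9,0],[0.34,-0.9,0],[0.34,-0.9,0],[0.34,-0.9,0],[0.34,-0.9,0],[0.34,-0.9,0],[0.34,-0.9,0],[0,0,0],[0,0,0]], "turn": [0,0,0,0,0,0,0,0,0,0,0,0]}}

```text
time: 13.4
ee_pos: [0.4841, 0.0324, 0.2245]
eef_rot: [-0.053, 0.999, 0.0, -0.0]
ft_force: [1.4, 0.3, -0.7]
width: 0.0003
grip_force: 0.0
```

Emit:
{"method": "step_arm", "body": {"delta_pos": [[-0.05,0,-0.6],[-0.05,0,-0.9],[0,0,-0.9],[0,0,-0.9],[0,0,-0.8],[0,0,-0.6],[0,0,-0.3],[0,0.2,0],[0,0.2,0],[0,0.2,0],[0,0,0],[0,0,0]], "turn": [0,0,0,0,0,0,0,0,0,0,0,0]}}

```text
time: 14.6
ee_pos: [0.482, 0.0489, 0.0997]
eef_rot: [-0.054, 0.999, 0.0, 0.0]
ft_force: [-0.4, -0.4, 0.4]
width: 0.0001
grip_force: 0.0
```

Emit:
{"method": "step_arm", "body": {"delta_pos": [[-0.02,0.1,0],[-0.02,0.1,0],[0,0.1,0],[0,0.06,0],[0,0,0],[0,0,0]], "turn": [0,0,0,0,0,0]}}

```text
time: 15.2
ee_pos: [0.4807, 0.0576, 0.0993]
eef_rot: [-0.054, 0.999, 0.0, -0.0]
ft_force: [0.5, -0.6, 0.2]
width: 0.0005
grip_force: 0.0
```

Emit:
{"method": "step_arm", "body": {"delta_pos": [[0,0.04,0.01],[0,0.04,0.01],[0,0,0],[0,0,0]], "turn": [0,0,0,0]}}

```text
time: 15.6
ee_pos: [0.4807, 0.0597, 0.0998]
eef_rot: [-0.054, 0.999, 0.0, 0.0]
ft_force: [-0.1, -0.5, 0.0]
width: 0.0007
grip_force: 0.0
```

Emit:
{"method": "step_arm", "body": {"delta_pos": [[0,0.04,0.01],[0,0.04,0.01],[0,0,0],[0,0,0]], "turn": [0,0,0,0]}}

```text
time: 16.0
ee_pos: [0.4807, 0.0617, 0.1003]
eef_rot: [-0.054, 0.999, 0.0, 0.0]
ft_force: [-0.0, 0.2, -0.3]
width: 0.0006
grip_force: 0.0
```

```bash
python3 - <<'E'
from h import *
c=snap('side'); old=cv2.imread('pics/side0.png')[...,::-1]
# pointer/left part of the tab is the part left visible beside the finger
hsv=cv2.cvtColor(c['image'],cv2.COLOR_RGB2HSV).astype(int)
m=(hsv[...,0]>5)&(hsv[...,0]<20)&(hsv[...,1]>130)&(hsv[...,2]>60); m[:195]=m[250:]=0; m[:,:200]=m[:,265:]=0
v,u=np.nonzero(m); print(list(zip(u.tolist(),v.tolist())),read_state()['grip_force'],read_state()['ft_force'])
E
```

```text
[(233, 211), (234, 211), (232, 212), (233, 212), (234, 212), (232, 213), (233, 213), (234, 213), (232, 214), (233, 214), (234, 214), (232, 215), (233, 215), (234, 215), (232, 216), (233, 216), (234, 216), (232, 217), (233, 217), (234, 217), (233, 218)] 0.0 [ 0.28389517 -1.14870485  0.32435194]
```

No contact even at y=0.0617. Compare the visible sliver with the last clear picture before pushing further.

```bash
python3 - <<'E'
from h import *
# the clear side picture was saved at 400x338 for 65x55 px; compare orange left edge per row
d=cv2.resize(cv2.imread('pics/sided.png'),(65,55),interpolation=cv2.INTER_AREA)
n=np.load('/tmp/side.npz')['image'][195:250,200:265]; n=cv2.convertScaleAbs(np.ascontiguousarray(n[...,::-1]),alpha=1.4)
o=cv2.convertScaleAbs(cv2.imread('pics/side0.png')[195:250,200:265],alpha=1.4)
for t,im in(('old',o),('clear',d),('now',n)):
    h=cv2.cvtColor(im,cv2.COLOR_BGR2HSV).astype(int)
    m=(h[...,0]>4)&(h[...,0]<20)&(h[...,1]>110)&(h[...,2]>90)
    print(t,[(r+195,int(np.nonzero(m[r])[0].min())+200,int(np.nonzero(m[r])[0].max())+200) for r in range(55) if m[r].any()])
E
```

```text
old [(214, 244, 245), (215, 242, 245), (216, 240, 245), (217, 240, 245), (218, 239, 244), (219, 239, 244), (220, 239, 244), (221, 239, 244), (222, 239, 243), (223, 239, 243), (224, 239, 241), (225, 239, 239)]
clear [(209, 238, 239), (210, 237, 240), (211, 235, 240), (212, 234, 239), (213, 234, 239), (214, 234, 239), (215, 234, 239), (216, 234, 239), (217, 234, 238), (218, 234, 238), (219, 234, 236)]
now [(210, 233, 233), (211, 233, 234), (212, 232, 234), (213, 232, 234), (214, 232, 234), (215, 232, 234), (216, 232, 234), (217, 232, 234), (218, 232, 234)]
```

The left edge moved 239→232 px in all, which is two clicks' worth (3.3 px each), so it has snapped into click 3. Withdraw and verify.

Emit:
{"method": "step_arm", "body": {"delta_pos": [[0,-0.2,0],[0.02,-0.4,0],[0.02,-0.4,0],[0,0,0.5],[0,0,0.8],[0,0,0.8],[0,0,0.8],[0,0,0.8],[0,0,0.8],[-0.3,0.3,0.4],[-0.3,0.7,0.2],[-0.2,0.9,0]], "turn": [0,0,0,0,0,0,0,0,0,0,0,0]}}

```text
time: 17.25
ee_pos: [0.4612, 0.0844, 0.229]
eef_rot: [-0.053, 0.999, 0.0, 0.001]
ft_force: [-0.1, 1.3, -0.1]
width: 0.0008
grip_force: 0.0
```

Emit:
{"method": "step_arm", "body": {"delta_pos": [[-0.2,1,0],[-0.2,1,0],[-0.2,1,0],[-0.2,1,0],[-0.2,1,0],[-0.2,1,0],[-0.2,1,0],[-0.2,0.6,0],[0,0,0],[0,0,0]], "turn": [0,0,0,0,0,0,0,0,0,0]}}

```text
time: 18.25
ee_pos: [0.4217, 0.2734, 0.2278]
eef_rot: [-0.054, 0.999, -0.0, -0.0]
ft_force: [-0.4, -0.6, 0.2]
width: 0.0004
grip_force: 0.0
```

```bash
python3 - <<'E'
from h import *
print(read_state()['ee_pos'])
for n,(r0,r1,c0,c1) in dict(side=(195,250,200,265),top=(225,257,230,300)).items():
    c=snap(n); im=c['image']
    hsv=cv2.cvtColor(im,cv2.COLOR_RGB2HSV).astype(int)
    m=(hsv[...,0]>5)&(hsv[...,0]<20)&(hsv[...,1]>130)&(hsv[...,2]>60)
    m[:r0]=m[r1:]=0; m[:,:c0]=m[:,c1:]=0
    v,u=np.nonzero(m); print(n,len(u),u.mean().round(2),v.mean().round(2))
    if n=='top': cv2.imwrite('pics/tope.png',cv2.convertScaleAbs(cv2.resize(im[r0:r1,c0:c1],None,fx=10,fy=10,interpolation=cv2.INTER_CUBIC)[...,::-1],alpha=1.4))
E
```

```text
[0.42171457 0.27336468 0.22783509]
side 44 235.39 212.45
top 37 266.46 237.81
```

View pics/tope.png

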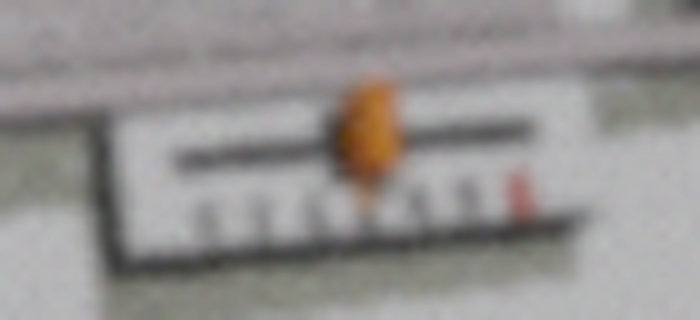

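The pointer now sits on mark 3 (crop x≈367), with two free marks between it and red. The slicer hasn't moved and the arm is clear.

```bash
python3 -c "
from bench import *
print(close_job())"
```

```text
the job is handed in; nothing more can be done
None
```

The thickness lever was pushed from click 1 to click 3 and its pointer sits on the third mark; the slicer looks unmoved in the last picture, the arm is clear, and the job is handed in, with no verdict returned.

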